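# Load a plug-in supply module through the sprung flap of a test bay

### The job

Load the loose power supply module into the empty one of the two test bays: set it down and let it go on that bay's sill with its connector tongue towards the flap, then push it by its tail through the sprung flap until it is fully home. Let the module itself push the flap open, keep the gripper off the flap, and do not disturb the capacitor, meter, solder reel and heat sink standing around.

Things in the scene. Friction and masses are not known exactly. Their poses are not given: they have to be found in the camera images.
- module: the loose supply module: plain aluminium box 120 (x) by 50 (y) by 40 mm high, 0.3 to 0.6 kg. Origin: centre of its underside, on which it stands; z up, x to the nose, where a green connector tongue sticks out 14 mm (28 wide, 5 thick, its middle 8 mm above the underside). Tail, 60 mm behind the origin: a dark panel with a fan grille. Starts at any yaw
- module_nose (a point): middle of the module's nose face, where the tongue begins: 60 mm ahead of the module's origin, 20 mm above its underside; axes as the module's
- bay: the empty test bay, fixed: grey box 90 wide, 165 long, 74 mm high with a clear cover. Origin: at bench level under the middle of its mouth; x points straight in, the way the module is pushed, z up. In front of the mouth its base plate (90 wide, top 12 mm above the bench, level with the floor inside) runs out as a flat sill from x = -100 to 0 mm
- bay_sill (a point): middle of the outer edge of the sill, on its top, x = -100 mm in the bay's frame; axes as the bay's. Side rails 8 mm high (tops 20 mm above the bench) stand on the sill: 64 mm clear between them from x = -100 to -60 mm, tapering evenly to 53 mm at x = -10 mm and so on inside, so they line up a module that is pushed in
- bay_mouth (a point): middle of the mouth of the empty bay, 32 mm above the bench; axes as the bay's. The mouth is 62 mm wide above the rails; its lintel is 44 mm above the floor
- bay_home (a point): where the middle of the module's nose face is when it is fully home in the empty bay: x = 116 mm, 32 mm above the bench; axes as the bay's. Two solid end stops meet the nose face there, the tongue passing between them; the tail then stands 4 mm out of the mouth
- flap (a joint): dark steel dust flap of the empty bay, 52 wide, 49 high, hinged along its top edge 7 mm behind the mouth and 51 mm above the floor, swinging inward and up. Radians: 0 shut, limit 1.5, about 1.36 lying on a module. A spring shuts it (0.02 N m shut, 0.05 N m open); pushing the module through takes a few N, about 10 N at most with its friction
- bay_busy: the second test bay, of the same build, with a module already home in it and its flap lying open on that module; fixed, not to be used. Origin and axes as for the empty bay
- capacitor: bystander: blue can capacitor standing upright close beside the module's nose half, 33 mm across, 56 mm high (terminals to 61). Origin: centre of its underside
- reel: bystander: reel of solder standing on its flange beside the sill of the empty bay (centre 82 to 90 mm from the bay's centre line), 48 mm across, 48 mm high. Origin: centre of its underside
- meter: bystander: black panel meter with a white face, standing upright, 60 wide, 60 high, 46 mm deep. Origin: on its underside, 10 mm behind the face, which looks along -x; the back is 36 mm along +x
- heatsink: bystander: finned aluminium heat sink with a black fan, 75 (x) by 84 (y) by 80 mm high. Origin: centre of its underside

How it is judged (in metres and radians):
On the way, in this order (a step that is already met when the one before it is completed fails the run):
1. the module, let go, lies on the sill of the empty bay, in line with it, its nose towards the flap and still outside the mouth (x of module_nose in the frame of bay between -0.095 and -0.004 m and x of module in the frame of bay below -0.05 m and y of module_nose in the frame of bay between -0.012 and 0.012 m and z of module_nose in the frame of bay below 0.04 m and angle between the x axis of module and the x axis of bay, either way round below 0.2 rad and contact force between the fingers and module below 0.2 N and contact force between module and bay above 0.5 N), for 0.2 s.
2. the module, entering nose first, holds the flap open (value of joint flap above 0.7 rad and x of module_nose in the frame of bay above 0.005 m and x of module in the frame of bay below 0.04 m and horizontal distance between module_nose and bay_home below 0.115 m), for 0.1 s.
At the end, for the whole second after the job is handed in: the module is fully home in the empty bay: nose face within 6 mm of its home point, in line and level within 0.06 rad, at rest, the flap lying open on it (above 1.15 rad) (distance between module_nose and bay_home below 0.006 m and angle between the x axis of module and the x axis of bay, either way round below 0.06 rad and angle between module's own z axis and vertical below 0.06 rad and value of joint flap above 1.15 rad and linear speed of module below 0.01 m/s); the robot touches nothing.
It fails at once if the gripper presses on the flap of the empty bay (contact force between the fingers and flap above 1 N).
It fails at once if the capacitor is shifted by more than 30 mm or tipped over (distance of capacitor from where it was at the start of the episode above 0.03 m or angle between capacitor's own z axis and vertical above 0.5 rad).
It fails at once if the solder reel is shifted by more than 30 mm or tipped over (distance of reel from where it was at the start of the episode above 0.03 m or angle between reel's own z axis and vertical above 0.5 rad).
It fails at once if the meter is shifted by more than 30 mm or tipped over (distance of meter from where it was at the start of the episode above 0.03 m or angle between meter's own z axis and vertical above 0.5 rad).
It fails at once if the heat sink is shifted by more than 30 mm or tipped over (distance of heatsink from where it was at the start of the episode above 0.03 m or angle between heatsink's own z axis and vertical above 0.5 rad).
It also fails if it takes over 61 s, if anything falls off the work surface, if the arm or the gripper's body presses on something with over 40 N, if the wrist force passes 120 N, or if a joint passes its speed limit or range.

### The arm

A 6-joint arm with a two-finger parallel gripper is mounted at the origin on the work surface. World frame = base frame: x ahead of the robot, y to its left, z up, the work surface at z = 0. Lengths are in mm, angles in rad, forces in N, time in s.
With the tool pointing down it reaches from about 275 to 750 mm from the base axis. Payload 10.2 kg.
Tool frame: the origin (TCP) lies at the very end of the fingers, on their centre line; the grasp point (between the pads) lies 19 mm behind it; z points along the fingers, y is the direction in which the jaws open and shut (so a half turn about z gives the same grasp; the last joint's range is limited). The gripper opens to 85 mm and grips with 20 to 120 N. Pads are 22 mm wide; open, the fingers measure 114 mm over their backs; the gripper's body (76 mm by 85 mm) begins 54 mm behind the grasp point. The pads swing forward as they close: fully open they stand 13 mm farther back than shut.
Start: joints at [1.124, 0.313, 1.498, -0, 1.331, -0.223], TCP at [116.529, 511.91, 231.294] pointing down, gripper open.
Joint ranges: [-2.94, 2.94], [-0.97, 2.17], [0.19, 2.56], [-1.23, 4.37], [0.02, 3.11], [-2.88, 2.88]. Speed limits (rad/s): [2.39, 2.39, 3.01, 3.14, 3.14, 3.14].

### API

Orientations are given as a unit quaternion [w, x, y, z].
In Python, from rig import sensors, imaging, ctrl gives the robot as it stands.
- The arm moves only by the shell command python3 -m creep 'ROWS' [FORCE]. ROWS is JSON, a list of rows, each an object with "grip": the finger opening in mm, from 0 to 85.4; "linear": the shift along the tool's x, y, z in mm, a list of three; "rot": the turn, a rotation vector about the tool's x, y, z in rad, a list of three. A call has 1 to 12 rows; each row shifts and turns the commanded pose from where the row before left it, along the tool's axes as they then stand; what a row does not reach is not made up. A row lasts 1/12 s, in which the tool goes at most 41.7 mm and 7.16 degrees, less where a joint would pass 70% of its speed; a pose out of reach is approached as far as the arm can. A call with a gripper value outside its range is refused whole. The fingers move at their own pace and stop on an object; FORCE is the grip in N (left out, the last holds). Time passes only in rows, so rows that do not move let the fingers close. It gives the time, the measured TCP pose, the force and the opening at its end, in the units of the state.
- sensors.sense(): the state, without advancing time (a new reading comes with each control period).
- imaging.capture(name): name is "side" or "top"; returns (picture, depth): 420x560x3 uint8, red, green, blue; 420x560 float32, mm along the optical axis (not along the pixel's ray), 0 where there is no reading.
- imaging.camera_params(name): a dict with "intrinsics" (3x3 intrinsics, pixels), "R" (3x3) and "t" (3): a world point X has camera coordinates R X + t. Camera axes: x right, y down, z forward; pixel columns grow to the right and rows downward; lengths in mm; the calibration is good to about 2 mm. A picture is of the moment at which its call begins. camera_params takes no time and is no camera call.
- ctrl.finish_job(): hands the job in, once; it reports no verdict.
The state is a dict: "time_s": time; "joints": joint angles; "dq": joint speeds; "tau": joint torques, N m; "eef_pos": TCP position; "ee_rot": TCP orientation; "force": force on the tool from outside, world axes, zero at the start; "wrist_torque": the same for the moment, N m; "grip_width": opening from 0.0 (shut) to 1.0 (fully open).
Only numpy, scipy, OpenCV 4.12 (cv2) and the standard library are available. Lean on these libraries where they do the work, as an engineer would, in place of code of your own. Each camera call takes 0.05 s, during which the arm holds its last target.

## Working session

There is one attempt and no reset: what is moved stays moved. The work goes in short steps, Python scripts to look and compute and a shell command to move; the robot and the scene stay as the last step left them, time stands still between calls to the robot, and variables do not carry over. Pictures are saved under pics/ and viewed, and the job is handed in when it is done.

```bash
ls; mkdir -p pics; python3 - <<'E'
from rig import sensors, imaging
import cv2,numpy as np
print(sensors.sense())
for n in("top","side"):
    p,d=imaging.capture(n); cv2.imwrite(f"pics/{n}0.png",p[:,:,::-1]); np.savez(f"pics/{n}0.npz",p=p,d=d)
    print(n,imaging.camera_params(n))
E
```

```text
pics
{'time_s': 0.0, 'joints': array([ 1.12360910e+00,  3.13446362e-01,  1.49843191e+00, -2.53288359e-05,
        1.33099283e+00, -2.23380029e-01]), 'dq': array([-6.36470837e-08,  3.05683319e-04,  2.67840445e-04,  1.68355984e-03,
       -1.29390299e-03,  1.66197863e-03]), 'tau': array([-7.61497608e-05, -4.12244332e+01, -2.59760177e+01, -5.67476161e-05,
        3.74759300e-03, -3.20469360e-05]), 'eef_pos': array([116.415282  , 511.66892003, 230.73888347]), 'ee_rot': array([-1.98713571e-04,  1.11667176e-01,  9.93745457e-01, -6.07678444e-04]), 'force': array([-0.30734664, -0.30250652, -0.06930441]), 'wrist_torque': array([-0.02897998,  0.07060047,  0.06854867]), 'grip_width': 1.000293941851899}
top {'intrinsics': array([[411.00764589,   0.        , 266.94878535],
       [  0.        , 411.00764589, 201.52574144],
       [  0.        ,   0.        ,   1.        ]]), 'R': array([[-0.01214554, -0.99989821, -0.00748684],
       [-0.99143688,  0.01301567, -0.12993653],
       [ 0.13002075,  0.00584458, -0.99149405]]), 't': array([ -4.08299937, 523.51530422, 939.18875603])}
side {'intrinsics': array([[434.10734322,   0.        , 276.31374827],
       [  0.        , 434.10734322, 209.23911368],
       [  0.        ,   0.        ,   1.        ]]), 'R': array([[ 0.99048079, -0.13666779,  0.01642339],
       [-0.07815315, -0.65655765, -0.75021606],
       [ 0.11331327,  0.74179106, -0.66098875]]), 't': array([-533.0045262 ,   85.92469505, 1165.62178228])}
```

View pics/top0.png

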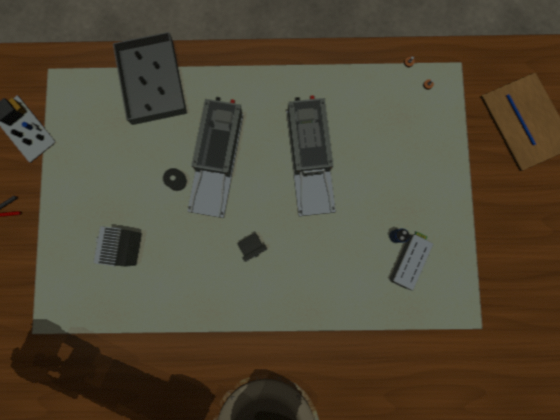

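View pics/side0.png

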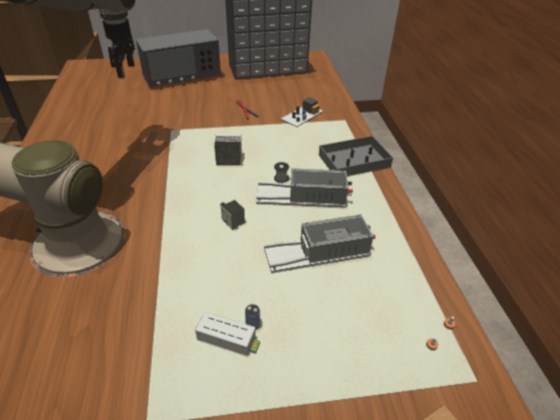

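The top view shows the module at (412,261) with its green tongue up at (421,237), the capacitor at (399,235), bays at (217,155) and (312,155), the reel at (175,179) beside the left bay, the meter at (251,246) and the heat sink at (119,246). I'll zoom in next.

```bash
python3 - <<'E'
import cv2,numpy as np
p=np.load("pics/top0.npz")["p"][:,:,::-1]
a=cv2.resize(p[85:225,180:350],None,fx=3.5,fy=3.5,interpolation=cv2.INTER_CUBIC)
cv2.imwrite("pics/top0_bays.png",cv2.convertScaleAbs(a,alpha=1.6))
b=cv2.resize(p[220:300,360:460],None,fx=6,fy=6,interpolation=cv2.INTER_CUBIC)
cv2.imwrite("pics/top0_mod.png",cv2.convertScaleAbs(b,alpha=1.3))
E
```

```text
(no output)
```

View pics/top0_bays.png

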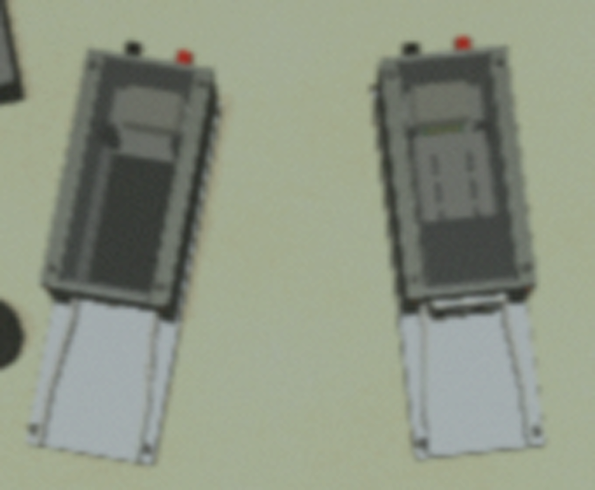

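View pics/top0_mod.png

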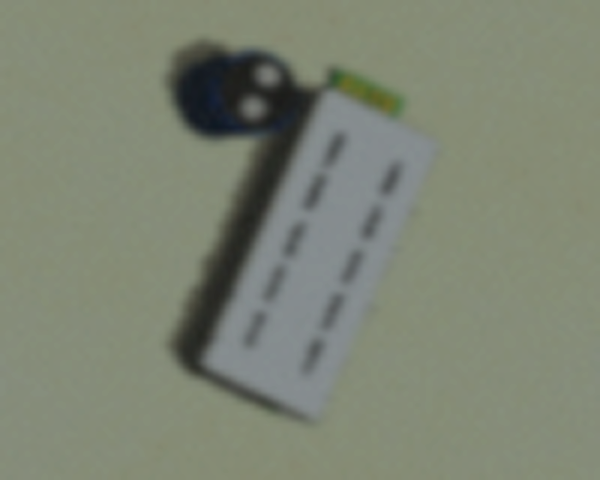

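The left bay (mouth near px (212,172)) is empty. The right one holds a module. Now measuring with the depth images.

```bash
cat > h.py <<'E'
import numpy as np,cv2
from rig import imaging
def cloud(n,d):
    c=imaging.camera_params(n);K=c["intrinsics"];v,u=np.mgrid[0:420,0:560]
    P=np.stack([(u-K[0,2])/K[0,0]*d,(v-K[1,2])/K[1,1]*d,d],-1)-c["t"]
    return np.where(d[...,None]>0,P@c["R"],np.nan)
def ray(n,u,v,z):
    c=imaging.camera_params(n);K=c["intrinsics"];R=c["R"]
    r=R.T@np.array([(u-K[0,2])/K[0,0],(v-K[1,2])/K[1,1],1]);o=-R.T@c["t"]
    return o+r*(z-o[2])/r[2]
def proj(n,X):
    c=imaging.camera_params(n);x=c["intrinsics"]@(c["R"]@np.array(X)+c["t"]);return x[:2]/x[2]
def rect(P,m):
    r=cv2.minAreaRect(P[m][:,:2].astype(np.float32));return r
E
python3 - <<'E'
from h import *
for n in("top","side"):
    d=np.load(f"pics/{n}0.npz")["d"];P=cloud(n,d);x,y,z=P[...,0],P[...,1],P[...,2]
    b=(x>300)&(x<550)&(abs(y)<600)
    print(n,"bench z",np.nanmedian(z[b]))
    print(" range",np.nanmin(z[b]),np.nanmax(z[b]))
    for nm,u,v in (("mod",412,260),("cap",399,235),("sill",210,200),("bay",200,150),("reel",175,179),("meter",251,246),("hs",119,246)):
        if n=="top": print(nm,P[v,u].round(1))
    m=(y<-200)&(x>150)&(x<650)&(z>33)&(z<46)
    k=(m).astype(np.uint8);nc,l,s,c=cv2.connectedComponentsWithStats(k)
    for i in range(1,nc):
        if s[i,4]>40: print(" modtop",s[i],rect(P,l==i),P[l==i].mean(0).round(1))
    m=(z>8)&(z<25)&(x>330)&(x<700)&(y>-250)&(y<250);k=cv2.morphologyEx(m.astype(np.uint8),cv2.MORPH_OPEN,np.ones((3,3)))
    nc,l,s,c=cv2.connectedComponentsWithStats(k)
    for i in range(1,nc):
        if s[i,4]>100: print(" sill",s[i],rect(P,l==i),P[l==i].mean(0).round(1))
    m=(z>66)&(z<80)&(x>330)&(x<800)&(y>-250)&(y<250);k=m.astype(np.uint8)
    nc,l,s,c=cv2.connectedComponentsWithStats(k)
    for i in range(1,nc):
        if s[i,4]>100: print(" bay",s[i],rect(P,l==i),P[l==i].mean(0).round(1))
E
```

```text
top bench z -0.038720872086946294
 range -8.280542235079768 84.0410555065453
mod [ 382.3 -344.5   36.5]
cap [ 439.5 -311.8   55.3]
sill [532.2 127.9   9.7]
bay [641.  142.8  71.5]
reel [577.9 205.1  48. ]
meter [418.7  26.9  54.6]
hs [nan nan nan]
 modtop [ 392  234   41   56 1167] ((377.6328125, -344.6180114746094), (52.178993225097656, 122.07931518554688), 62.93995666503906) [ 377.8 -343.8   39. ]
 sill [ 187  170   44   48 1513] ((549.796875, 131.1820831298828), (89.9693603515625, 106.61823272705078), 79.05563354492188) [549.3 130.3  12.3]
 sill [ 294  171   41   45 1432] ((545.6127319335938, -124.87295532226562), (101.18852996826172, 90.04287719726562), 5.307016849517822) [ 544.1 -124.6   12.4]
 bay [ 191   99   50   75 2584] ((676.31787109375, 107.11833190917969), (86.75799560546875, 167.1112060546875), 79.07981872558594) [675.  106.7  73.2]
 bay [ 288   98   45   74 2589] ((676.1539306640625, -112.49681091308594), (167.0266876220703, 86.1482162475586), 5.377654552459717) [ 675.4 -112.2   73.3]
side bench z 0.7824251519918366
 range -6.747443386358965 82.77579455841628
 modtop [
[... 227 characters left out ...]
14.635506629943848, 31.40256118774414), 76.91117095947266) [ 438.5 -331.6   39.2]
 sill [257 183  72  22 779] ((602.5191650390625, 119.76445770263672), (96.19371795654297, 212.64451599121094), 80.13600158691406) [567.3 114.4  13.9]
 sill [ 264  240   83   31 1185] ((595.4933471679688, -121.54005432128906), (200.62466430664062, 95.11734008789062), 5.503086566925049) [ 560.1 -133.9   13.6]
 bay [ 290  169   59   22 1102] ((676.7513427734375, 104.46006774902344), (92.41079711914062, 165.77090454101562), 78.9935531616211) [676.1 100.9  73.4]
 bay [ 301  215   73   34 1652] ((676.9791259765625, -113.77487182617188), (167.1661376953125, 90.09959411621094), 5.232656002044678) [ 675.9 -118.2   73.6]
```

```bash
cat >> h.py <<'E'
from rig import sensors
from scipy.spatial.transform import Rotation as Ro
def cur():
    s=sensors.sense();q=s["ee_rot"];return s["eef_pos"],Ro.from_quat([q[1],q[2],q[3],q[0]])
def down(yaw_y): # tool down, tool y at yaw (deg)
    a=np.radians(yaw_y);y=np.array([np.cos(a),np.sin(a),0]);z=np.array([0,0,-1.]);return Ro.from_matrix(np.stack([np.cross(y,z),y,z],1))
def delta(p,Rt,pos,yaw):
    """translate first, then turn, in the axes of Rt"""
    T=down(yaw);print("lin",Rt.inv().apply(np.array(pos)-p).round(1),"rot",(Rt.inv()*T).as_rotvec().round(3));return np.array(pos),T
E
python3 - <<'E'
from h import *
d=np.load("pics/top0.npz")["d"];P=cloud("top",d);x,y,z=P[...,0],P[...,1],P[...,2]
for nm,(u0,u1,v0,v1),zl in (("cap",(385,412,222,248),45),("reel",(160,190,165,195),40),("meter",(235,270,230,262),30),("hs",(95,145,220,270),30)):
    m=np.zeros_like(z,bool);m[v0:v1,u0:u1]=True;m&=z>zl
    print(nm,m.sum(),np.nanmin(P[m],0).round(),np.nanmax(P[m],0).round(),rect(P,m))
p,R=cur()
a=delta(p,R,(330,100,230),77.2)
b=delta(*a,(364,-338.5,230),63)
E
```

```text
cap 174 [ 423. -333.   45.] [ 455. -302.   63.] ((439.7183532714844, -317.3700866699219), (31.40165138244629, 30.808425903320312), 42.01618576049805)
reel 323 [559. 189.  42.] [605. 236.  52.] ((581.552001953125, 212.11912536621094), (47.47960662841797, 44.79688262939453), 44.94985580444336)
meter 472 [385.  -7.  38.] [448.  59.  64.] ((418.31231689453125, 28.622127532958984), (47.004756927490234, 58.98979949951172), 29.00271224975586)
hs 1317 [377. 295.  30.] [467. 379.  84.] ((422.01068115234375, 339.7923583984375), (82.97679901123047, 84.01602935791016), 82.12325286865234)
lin [-299.6 -354.     1.1] rot [-0.001 -0.    -0.   ]
lin [-130.3 -420.1    0. ] rot [0.    0.    0.248]
```

```bash
python3 -m creep '[{"grip":85,"linear":[-15,-18,0],"rot":[0,0,0]},{"grip":85,"linear":[-25,-30,0],"rot":[0,0,0]},{"grip":85,"linear":[-25,-30,0],"rot":[0,0,0]},{"grip":85,"linear":[-25,-30,0],"rot":[0,0,0]},{"grip":85,"linear":[-25,-30,0],"rot":[0,0,0]},{"grip":85,"linear":[-25,-30,0],"rot":[0,0,0]},{"grip":85,"linear":[-25,-30,0],"rot":[0,0,0]},{"grip":85,"linear":[-25,-30,0],"rot":[0,0,0]},{"grip":85,"linear":[-25,-30,0],"rot":[0,0,0]},{"grip":85,"linear":[-25,-30,0],"rot":[0,0,0]},{"grip":85,"linear":[-25,-30,0],"rot":[0,0,0]},{"grip":85,"linear":[-25,-30,0],"rot":[0,0,0]}]' 60
python3 - <<'E'
from h import *
p,R=cur()
b=delta(p,R,(364.5,-338.5,150),63)
E
```

```text
time_s: 1.1
eef_pos: [322.3, 106.4, 231.4]
ee_rot: [0.0, 0.112, 0.994, 0.0]
force: [1.0, 1.0, 0.8]
grip_width: 0.995
lin [-139.9 -424.4   81.3] rot [0.    0.    0.247]
```

```bash
python3 -m creep '[{"grip":85,"linear":[-11,-35,0],"rot":[0,0,0]},{"grip":85,"linear":[-11,-35,0],"rot":[0,0,0]},{"grip":85,"linear":[-12,-36,0],"rot":[0,0,0]},{"grip":85,"linear":[-12,-36,0],"rot":[0,0,0]},{"grip":85,"linear":[-12,-36,0],"rot":[0,0,0]},{"grip":85,"linear":[-12,-36,0],"rot":[0,0,0]},{"grip":85,"linear":[-12,-36,10],"rot":[0,0,0]},{"grip":85,"linear":[-12,-36,10],"rot":[0,0,0]},{"grip":85,"linear":[-12,-36,10],"rot":[0,0,0]},{"grip":85,"linear":[-12,-36,10],"rot":[0,0,0]},{"grip":85,"linear":[-12,-36,10],"rot":[0,0,0]},{"grip":85,"linear":[-10,-30,10],"rot":[0,0,0]}]'
python3 -m creep '[{"grip":85,"linear":[0,0,5],"rot":[0,0,0.08]},{"grip":85,"linear":[0,0,5],"rot":[0,0,0.08]},{"grip":85,"linear":[0,0,5],"rot":[0,0,0.087]},{"grip":85,"linear":[0,0,0],"rot":[0,0,0]},{"grip":85,"linear":[0,0,0],"rot":[0,0,0]}]'
python3 - <<'E'
from h import *
p,R=cur()
b=delta(p,R,(364.5,-338.5,100),63)
for n in("top","side"):
    p,d=imaging.capture(n);cv2.imwrite(f"pics/{n}1.png",p[:,:,::-1])
E
```

```text
time_s: 2.1
eef_pos: [364.1, -338.7, 170.3]
ee_rot: [-0.0, 0.112, 0.994, 0.0]
force: [0.7, 0.4, -0.1]
grip_width: 0.998
time_s: 2.52
eef_pos: [364.4, -336.1, 156.1]
ee_rot: [-0.0, 0.232, 0.973, 0.0]
force: [0.6, 0.3, -0.3]
grip_width: 0.996
lin [-1.2 -2.1 56.1] rot [ 0.    -0.001  0.003]
```

View pics/side1.png

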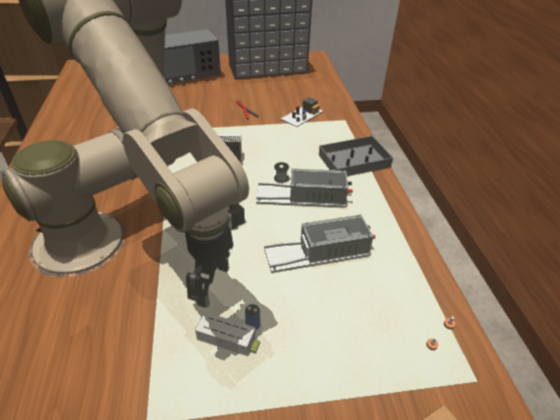

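The gripper hangs above the module's tail half (px ~(202,290)), clear of the capacitor at (253,315). Descending.

```bash
python3 -m creep '[{"grip":85,"linear":[-1,-2,25],"rot":[0,0,0]},{"grip":85,"linear":[0,0,25],"rot":[0,0,0]},{"grip":85,"linear":[0,0,25],"rot":[0,0,0]},{"grip":85,"linear":[0,0,15],"rot":[0,0,0]},{"grip":85,"linear":[0,0,10],"rot":[0,0,0]},{"grip":85,"linear":[0,0,0],"rot":[0,0,0]},{"grip":85,"linear":[0,0,0],"rot":[0,0,0]}]'
python3 - <<'E'
from h import *
p,d=imaging.capture("side");cv2.imwrite("pics/side2.png",cv2.resize(p[260:370,160:300,::-1],None,fx=5,fy=5,interpolation=cv2.INTER_CUBIC))
E
```

```text
time_s: 3.2
eef_pos: [364.7, -338.8, 56.9]
ee_rot: [0.0, 0.233, 0.973, -0.0]
force: [0.4, 0.4, 1.0]
grip_width: 0.996
```

View pics/side2.png

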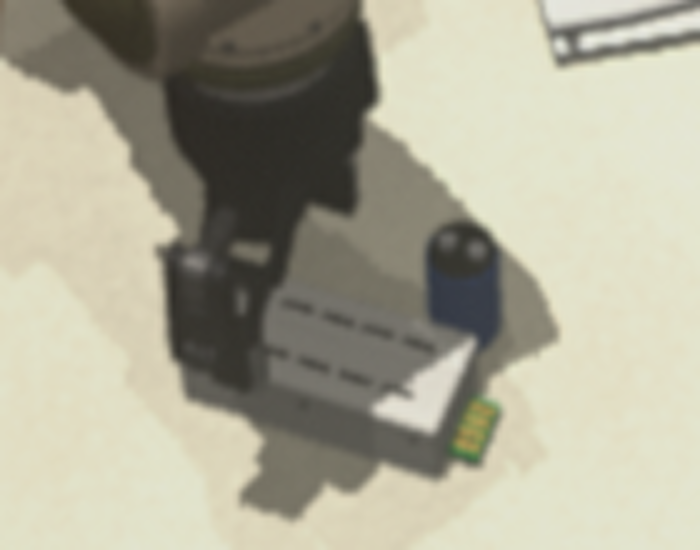

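The near finger is outside the module's side and the capacitor is clear. I'll go to the grasp height and close.

```bash
python3 -m creep '[{"grip":85,"linear":[0,0,15],"rot":[0,0,0]},{"grip":85,"linear":[0,0,15],"rot":[0,0,0]},{"grip":85,"linear":[0,0,12],"rot":[0,0,0]},{"grip":85,"linear":[0,0,0],"rot":[0,0,0]},{"grip":85,"linear":[0,0,0],"rot":[0,0,0]}]'
python3 -m creep '[{"grip":45,"linear":[0,0,0],"rot":[0,0,0]},{"grip":45,"linear":[0,0,0],"rot":[0,0,0]},{"grip":45,"linear":[0,0,0],"rot":[0,0,0]},{"grip":45,"linear":[0,0,0],"rot":[0,0,0]},{"grip":45,"linear":[0,0,0],"rot":[0,0,0]},{"grip":45,"linear":[0,0,0],"rot":[0,0,0]},{"grip":45,"linear":[0,0,0],"rot":[0,0,0]},{"grip":45,"linear":[0,0,0],"rot":[0,0,0]}]' 60
```

```text
time_s: 3.67
eef_pos: [364.7, -338.9, 15.2]
ee_rot: [0.0, 0.233, 0.972, -0.0]
force: [-0.7, -0.5, 1.1]
grip_width: 0.994
time_s: 4.33
eef_pos: [364.7, -339.2, 15.4]
ee_rot: [0.001, 0.233, 0.972, -0.001]
force: [-2.4, -0.2, 6.9]
grip_width: 0.572
```

```bash
python3 -m creep '[{"grip":45,"linear":[0,0,-8],"rot":[0,0,0]},{"grip":45,"linear":[0,0,-15],"rot":[0,0,0]},{"grip":45,"linear":[0,0,-20],"rot":[0,0,0]},{"grip":45,"linear":[0,0,-25],"rot":[0,0,0]},{"grip":45,"linear":[0,0,-25],"rot":[0,0,0]},{"grip":45,"linear":[0,0,-25],"rot":[0,0,0]},{"grip":45,"linear":[0,0,-15],"rot":[0,0,0]},{"grip":45,"linear":[0,0,0],"rot":[0,0,0]},{"grip":45,"linear":[0,0,0],"rot":[0,0,0]}]'
python3 - <<'E'
from h import *
p,R=cur()
for n in("side","top"):
    im,d=imaging.capture(n);cv2.imwrite(f"pics/{n}3.png",im[:,:,::-1]);np.savez(f"pics/{n}3.npz",p=im,d=d)
# target: above sill, grasp at bay x=-100
u=np.array([.9818,-.19]);m=np.array([595.4,121.5]);g=m-100*u;print(g)
a=delta(p,R,(330,-100,160),63)
b=delta(*a,(g[0],g[1],160),79.05)
E
```

```text
time_s: 5.08
eef_pos: [364.3, -338.2, 147.2]
ee_rot: [-0.0, 0.233, 0.972, 0.0]
force: [-0.5, 0.1, -6.5]
grip_width: 0.573
[497.22 140.5 ]
lin [138.6 196.8 -12.8] rot [ 0.    -0.     0.001]
lin [-39.8 290.2   0. ] rot [ 0.    0.   -0.28]
```

View pics/side3.png

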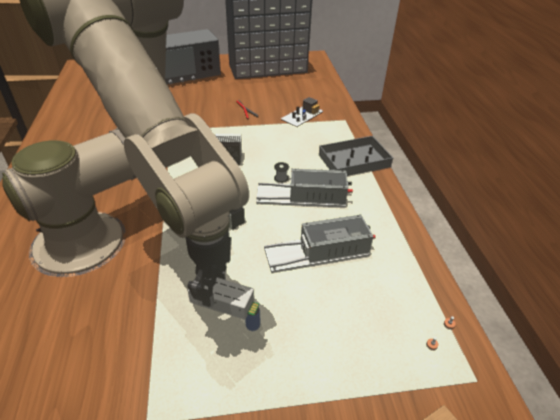

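The module is lifted and looks level; the capacitor still stands at (253,318). Carrying it over to the sill.

```bash
python3 -m creep '[{"grip":45,"linear":[3,15,0],"rot":[0,0,0]},{"grip":45,"linear":[6,28,0],"rot":[0,0,0]},{"grip":45,"linear":[8,37,0],"rot":[0,0,0]},{"grip":45,"linear":[8,37,0],"rot":[0,0,0]},{"grip":45,"linear":[8,37,0],"rot":[0,0,0]},{"grip":45,"linear":[8,37,0],"rot":[0,0,0]},{"grip":45,"linear":[8,37,0],"rot":[0,0,0]},{"grip":45,"linear":[8,37,0],"rot":[0,0,0]},{"grip":45,"linear":[8,37,0],"rot":[0,0,0]},{"grip":45,"linear":[8,37,0],"rot":[0,0,0]},{"grip":45,"linear":[8,37,0],"rot":[0,0,0]},{"grip":45,"linear":[8,37,0],"rot":[0,0,0]}]'
python3 -m creep '[{"grip":45,"linear":[6,37,0],"rot":[0,0,0]},{"grip":45,"linear":[3,25,0],"rot":[0,0,0]},{"grip":45,"linear":[1,12,0],"rot":[0,0,0]},{"grip":45,"linear":[0,0,0],"rot":[0,0,-0.07]},{"grip":45,"linear":[0,0,0],"rot":[0,0,-0.07]},{"grip":45,"linear":[0,0,0],"rot":[0,0,-0.07]},{"grip":45,"linear":[0,0,0],"rot":[0,0,-0.07]},{"grip":45,"linear":[0,0,0],"rot":[0,0,0]},{"grip":45,"linear":[0,0,0],"rot":[0,0,0]},{"grip":45,"linear":[0,0,0],"rot":[0,0,0]}]'
cat > m.py <<'E'
from h import *
import sys
tag=sys.argv[1];p,R=cur()
u=np.array([.9818,-.19]);m=np.array([595.4,121.5]);g=m-100*u
delta(p,R,(g[0],g[1],90),79.05)
for n in("side","top"):
    im,d=imaging.capture(n);cv2.imwrite(f"pics/{n}{tag}.png",im[:,:,::-1]);np.savez(f"pics/{n}{tag}.npz",p=im,d=d)
E
python3 m.py 4
```

```text
time_s: 6.18
eef_pos: [471.7, 72.4, 146.2]
ee_rot: [-0.001, 0.233, 0.972, -0.0]
force: [0.9, -1.2, -5.4]
grip_width: 0.572
time_s: 7.02
eef_pos: [496.8, 140.3, 146.8]
ee_rot: [-0.001, 0.096, 0.995, -0.0]
force: [-0.3, -1.0, -5.4]
grip_width: 0.573
lin [-0.5  0.3 56.8] rot [-0.    -0.001 -0.002]
```

View pics/side4.png

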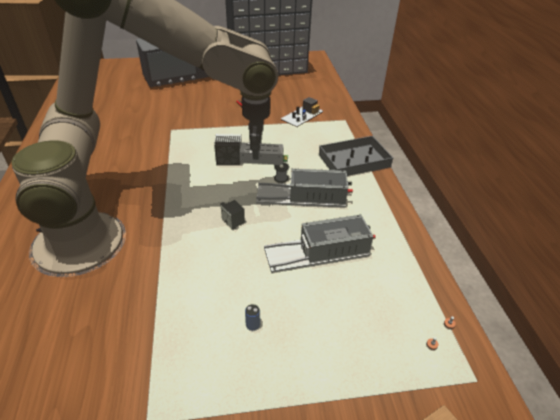

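View pics/top4.png

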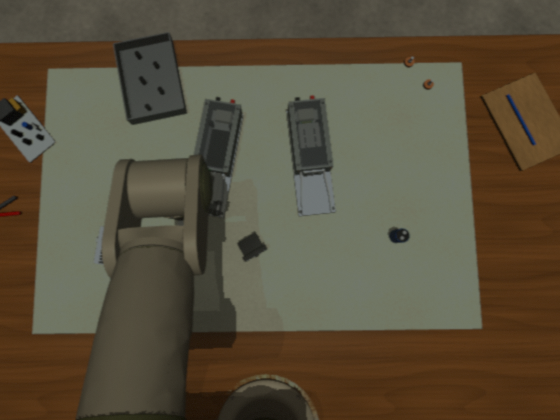

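The module hangs level over the empty bay's sill (side view ~(262,153)). I'll check its pose from depth.

```bash
cat > modpose.py <<'E'
from h import *
import sys
tag,z0,z1=sys.argv[1],float(sys.argv[2]),float(sys.argv[3])
u=np.array([.9818,-.19]);w=np.array([.19,.9818]);m=np.array([595.4,121.5])
for n in("side","top"):
    d=np.load(f"pics/{n}{tag}.npz")["d"];P=cloud(n,d);x,y,z=P[...,0],P[...,1],P[...,2]
    q=P[...,:2]-m;a=q@u;b=q@w
    k=((z>z0)&(z<z1)&(a>-190)&(a<20)&(abs(b)<40)).astype(np.uint8)
    nc,l,s,c=cv2.connectedComponentsWithStats(k)
    for i in range(1,nc):
        if s[i,4]>60:
            M=l==i;A=np.c_[a[M],b[M],np.ones(M.sum())];co=np.linalg.lstsq(A,z[M],rcond=None)[0]
            print(n,s[i],"along",np.percentile(a[M],[1,99]).round(1),"lat",np.percentile(b[M],[1,99]).round(1),"rect",rect(P,M),"plane",co.round(3))
E
python3 modpose.py 4 155 190
python3 - <<'E'
import cv2
p=cv2.imread("pics/side4.png");cv2.imwrite("pics/side4z.png",cv2.resize(p[80:220,200:360],None,fx=4,fy=4,interpolation=cv2.INTER_CUBIC))
E
```

```text
side [240 141  44  19 548] along [-142.5  -25. ] lat [-39.   22.4] rect ((512.3258056640625, 131.42227172851562), (64.41432189941406, 121.2735366821289), 84.82662963867188) plane [-1.00000e-02  1.10000e-01  1.68927e+02]
```

View pics/side4z.png

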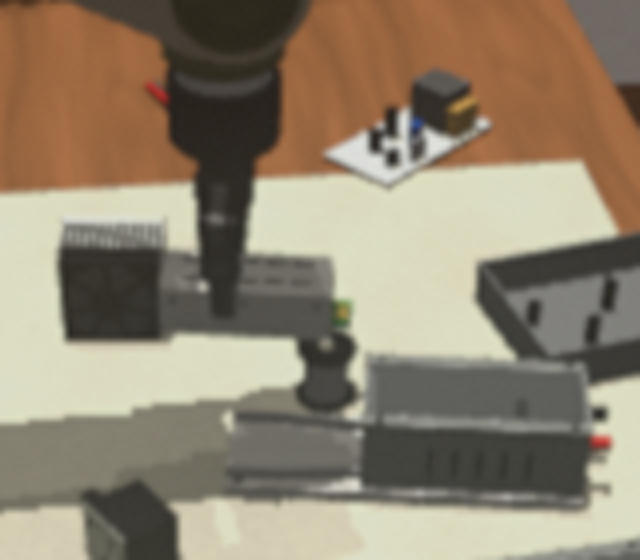

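```bash
python3 -m creep '[{"grip":45,"linear":[0,0,15],"rot":[0,0,0]},{"grip":45,"linear":[0,0,25],"rot":[0,0,0]},{"grip":45,"linear":[0,0,25],"rot":[0,0,0]},{"grip":45,"linear":[0,0,20],"rot":[0,0,0]},{"grip":45,"linear":[0,0,15],"rot":[0,0,0]},{"grip":45,"linear":[0,0,10],"rot":[0,0,0]},{"grip":45,"linear":[0,0,0],"rot":[0,0,0]},{"grip":45,"linear":[0,0,0],"rot":[0,0,0]},{"grip":45,"linear":[0,0,0],"rot":[0,0,0]}]'
python3 m.py 5; python3 modpose.py 5 45 75
python3 - <<'E'
import cv2
for n,(a,b,c,d) in dict(side=(120,220,220,360),top=(130,240,170,260)).items():
    p=cv2.imread(f"pics/{n}5.png");cv2.imwrite(f"pics/{n}5z.png",cv2.resize(p[a:b,c:d],None,fx=4.5,fy=4.5,interpolation=cv2.INTER_CUBIC))
E
```

```text
time_s: 7.87
eef_pos: [497.9, 140.5, 38.3]
ee_rot: [0.001, 0.095, 0.995, 0.0]
force: [0.2, 0.3, -5.1]
grip_width: 0.573
lin [  0.5  -0.1 -51.7] rot [0.    0.002 0.   ]
side [290 169   8  19  89] along [ 0.3 19.6] lat [-39.5  39.7] rect ((605.5491333007812, 119.65657043457031), (79.63583374023438, 19.543350219726562), 78.5233154296875) plane [2.2000e-02 1.0000e-02 7.2925e+01]
side [241 173  42  18 522] along [-142.7  -23.9] lat [-38.8  24. ] rect ((511.45159912109375, 130.4787139892578), (63.75956344604492, 121.06044006347656), 80.7624740600586) plane [-8.0000e-03  1.2900e-01  6.0461e+01]
top [193 158  35  17 290] along [-0.6 19.7] lat [-39.7  39. ] rect ((604.5482177734375, 119.65936279296875), (79.4649658203125, 20.900651931762695), 78.82059478759766) plane [ 2.940e-01 -1.000e-03  6.892e+01]
```

View pics/side5z.png

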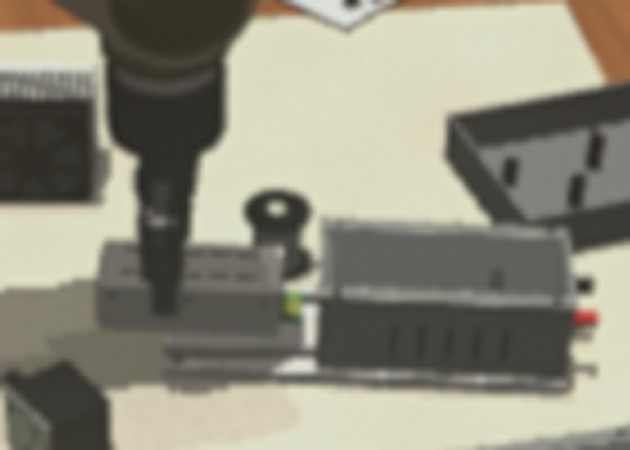

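View pics/top5z.png

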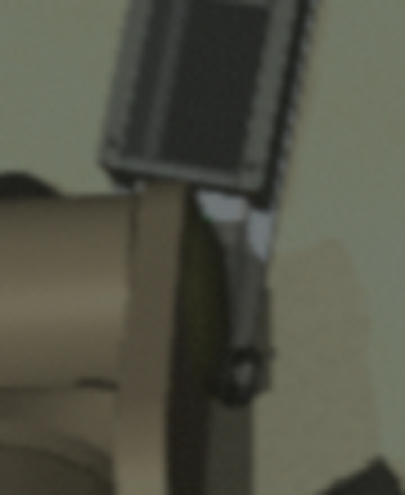

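Module lateral position is about 0 to -1 mm, nose at about -24 mm (side px ~(281,186) in the full image), and it hangs just above the rails. Lowering onto the sill.

```bash
python3 -m creep '[{"grip":45,"linear":[0,0,4],"rot":[0,0,0]},{"grip":45,"linear":[0,0,3],"rot":[0,0,0]},{"grip":45,"linear":[0,0,2],"rot":[0,0,0]},{"grip":45,"linear":[0,0,1],"rot":[0,0,0]},{"grip":45,"linear":[0,0,0],"rot":[0,0,0]},{"grip":45,"linear":[0,0,0],"rot":[0,0,0]}]'
```

```text
time_s: 8.47
eef_pos: [497.0, 140.4, 27.5]
ee_rot: [-0.0, 0.095, 0.995, -0.0]
force: [-3.2, 0.9, 0.9]
grip_width: 0.572
```

```bash
python3 -m creep '[{"grip":56,"linear":[0,0,0],"rot":[0,0,0]},{"grip":60,"linear":[0,0,0],"rot":[0,0,0]},{"grip":64,"linear":[0,0,0],"rot":[0,0,0]},{"grip":68,"linear":[0,0,0],"rot":[0,0,0]},{"grip":68,"linear":[0,0,0],"rot":[0,0,0]},{"grip":68,"linear":[0,0,0],"rot":[0,0,0]},{"grip":68,"linear":[0,0,0],"rot":[0,0,0]}]'
python3 -m creep '[{"grip":68,"linear":[0,0,-10],"rot":[0,0,0]},{"grip":68,"linear":[0,0,-20],"rot":[0,0,0]},{"grip":68,"linear":[0,0,-30],"rot":[0,0,0]},{"grip":68,"linear":[0,0,-30],"rot":[0,0,0]},{"grip":68,"linear":[0,0,-20],"rot":[0,0,0]},{"grip":68,"linear":[0,0,0],"rot":[0,0,0]},{"grip":68,"linear":[0,0,0],"rot":[0,0,0]}]'
python3 m.py 6; python3 modpose.py 6 46 58
python3 - <<'E'
import cv2
for n,(a,b,c,d) in dict(side=(120,220,220,360),top=(130,240,170,260)).items():
    p=cv2.imread(f"pics/{n}6.png");cv2.imwrite(f"pics/{n}6z.png",cv2.resize(p[a:b,c:d],None,fx=4.5,fy=4.5,interpolation=cv2.INTER_CUBIC))
E
```

```text
time_s: 9.05
eef_pos: [497.2, 140.4, 27.3]
ee_rot: [0.0, 0.095, 0.995, 0.0]
force: [-0.2, -1.4, -0.5]
grip_width: 0.797
time_s: 9.63
eef_pos: [497.5, 140.5, 138.6]
ee_rot: [0.001, 0.095, 0.995, 0.0]
force: [-0.3, -0.3, -0.1]
grip_width: 0.798
lin [ 0.4 -0.  48.6] rot [0.001 0.002 0.   ]
side [241 176  42  14 461] along [-143.  -25.] lat [-28.2  23.9] rect ((512.4029541015625, 136.9949493408203), (56.15621566772461, 120.79918670654297), 80.07220458984375) plane [-1.000e-03  1.800e-02  5.134e+01]
top [212 183   7  20  90] along [-71.1 -25.6] lat [-25.2 -12.3] rect ((544.3006591796875, 110.11933898925781), (12.193280220031738, 46.06175231933594), 87.05664825439453) plane [-2.7000e-02  1.7000e-01  5.2969e+01]
```

View pics/side6z.png

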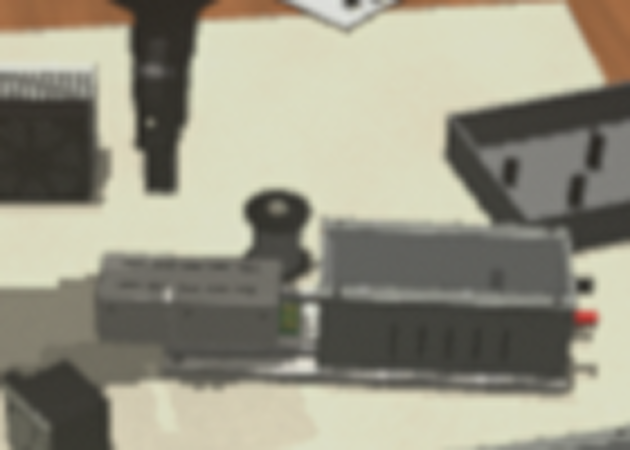

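View pics/top6z.png

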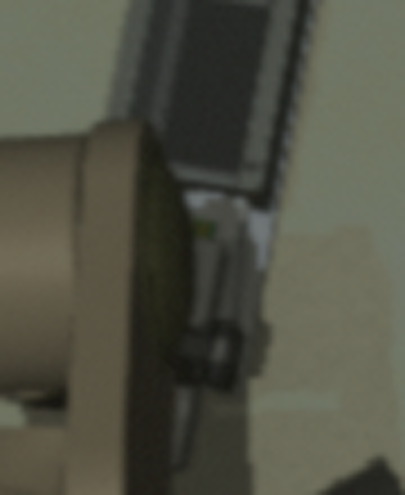

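Step 1 looks good: the module is released and level on the sill between the rails, nose at about -25 mm and tail at about -144 mm (side full-image px 241–283, row ~185). Now I'll go behind the tail with the fingers shut.

```bash
python3 -m creep '[{"grip":0,"linear":[20,0,0],"rot":[0,0,0]},{"grip":0,"linear":[30,0,0],"rot":[0,0,0]},{"grip":0,"linear":[25,0,0],"rot":[0,0,0]},{"grip":0,"linear":[7,0,0],"rot":[0,0,0]},{"grip":0,"linear":[0,0,0],"rot":[0,0,0]},{"grip":0,"linear":[0,0,0],"rot":[0,0,0]},{"grip":0,"linear":[0,0,15],"rot":[0,0,0]},{"grip":0,"linear":[0,0,25],"rot":[0,0,0]},{"grip":0,"linear":[0,0,25],"rot":[0,0,0]},{"grip":0,"linear":[0,0,25],"rot":[0,0,0]},{"grip":0,"linear":[0,0,10],"rot":[0,0,0]},{"grip":0,"linear":[0,0,0],"rot":[0,0,0]}]'
cat > fp.py <<'E'
from h import *
p,R=cur();u=np.array([.9818,-.19]);w=np.array([.19,.9818]);m=np.array([595.4,121.5]);q=p[:2]-m
print("TCP along",round(q@u,1),"lat",round(q@w,1),"z",round(p[2],1),"axis",R.as_matrix().round(3)[:2,0],"F along",round(float(sensors.sense()["force"][:2]@u),1),"t",sensors.sense()["time_s"])
E
python3 fp.py; python3 m.py 7; python3 modpose.py 7 46 58
python3 - <<'E'
import cv2
p=cv2.imread(f"pics/side7.png");cv2.imwrite(f"pics/side7z.png",cv2.resize(p[110:220,200:360],None,fx=4.5,fy=4.5,interpolation=cv2.INTER_CUBIC))
E
```

```text
time_s: 10.73
eef_pos: [416.3, 155.5, 34.9]
ee_rot: [-0.002, 0.096, 0.995, -0.0]
force: [0.2, 0.1, 0.2]
grip_width: 0.001
TCP along -182.3 lat -0.7 z 34.9 axis [-0.982  0.19 ] F along 0.2 t 10.7333
lin [-82.1   0.6 -55.5] rot [-0.001 -0.004 -0.   ]
side [241 176  42  14 457] along [-143.   -24.9] lat [-27.6  23. ] rect ((511.6805725097656, 135.12539672851562), (54.814903259277344, 121.4582290649414), 76.10536193847656) plane [2.0000e-03 2.3000e-02 5.1624e+01]
top [191 180  28  49 799] along [-123.8  -26. ] lat [-24.8  24.2] rect ((518.3975830078125, 136.2861785888672), (50.16931915283203, 106.59974670410156), 79.37342071533203) plane [3.0000e-03 9.0000e-03 5.1334e+01]
```

View pics/side7z.png

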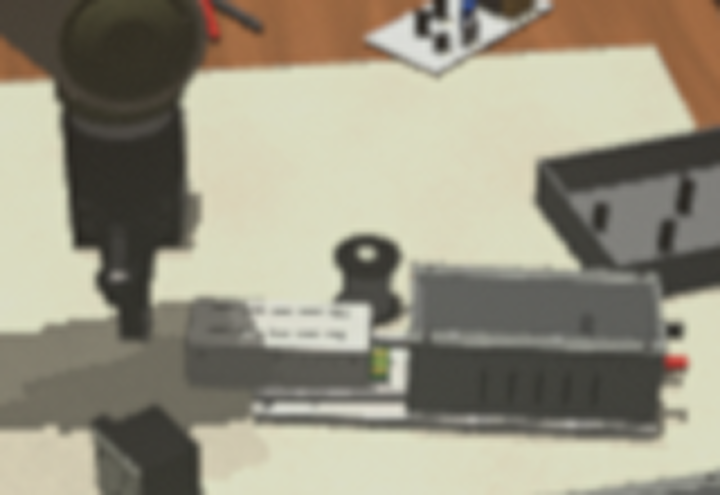

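View pics/top7.png

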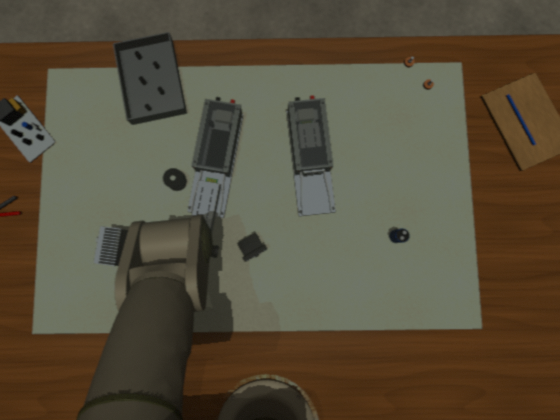

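Module aligned (lateral -0.3 mm, yaw within 0.4°), the finger is 25–30 mm behind the tail and nothing else has moved. Pushing slowly.

```bash
python3 -m creep '[{"grip":0,"linear":[-5,0.5,2],"rot":[0,0,0]},{"grip":0,"linear":[-5,0,3],"rot":[0,0,0]},{"grip":0,"linear":[-5,0,0],"rot":[0,0,0]},{"grip":0,"linear":[-4,0,0],"rot":[0,0,0]},{"grip":0,"linear":[-4,0,0],"rot":[0,0,0]},{"grip":0,"linear":[-4,0,0],"rot":[0,0,0]},{"grip":0,"linear":[-4,0,0],"rot":[0,0,0]},{"grip":0,"linear":[-4,0,0],"rot":[0,0,0]},{"grip":0,"linear":[-4,0,0],"rot":[0,0,0]},{"grip":0,"linear":[-4,0,0],"rot":[0,0,0]}]'; python3 fp.py
python3 -m creep '[{"grip":0,"linear":[-4,0,0],"rot":[0,0,0]},{"grip":0,"linear":[-4,0,0],"rot":[0,0,0]},{"grip":0,"linear":[-4,0,0],"rot":[0,0,0]},{"grip":0,"linear":[-4,0,0],"rot":[0,0,0]},{"grip":0,"linear":[-4,0,0],"rot":[0,0,0]}]'; python3 fp.py;  python3 m.py 8; python3 modpose.py 8 46 58
python3 - <<'E'
import cv2
p=cv2.imread(f"pics/side8.png");cv2.imwrite(f"pics/side8z.png",cv2.resize(p[110:220,200:360],None,fx=4.5,fy=4.5,interpolation=cv2.INTER_CUBIC))
E
```

```text
time_s: 11.67
eef_pos: [457.6, 148.5, 32.2]
ee_rot: [-0.002, 0.095, 0.995, -0.0]
force: [-8.0, 1.4, 7.1]
grip_width: 0.003
TCP along -140.4 lat 0.4 z 32.2 axis [-0.982  0.189] F along -8.2 t 11.6667
time_s: 12.08
eef_pos: [477.0, 144.8, 32.3]
ee_rot: [-0.002, 0.095, 0.995, -0.0]
force: [-11.5, 2.1, 8.5]
grip_width: 0.001
TCP along -120.7 lat 0.4 z 32.3 axis [-0.982  0.189] F along -11.6 t 12.0833
lin [-20.4  -0.4 -57.8] rot [-0.001 -0.005  0.001]
side [247 177  45  14 445] along [-123.9   -0.2] lat [-28.4  23.9] rect ((536.3091430664062, 131.46432495117188), (62.41904830932617, 134.27857971191406), 73.0885238647461) plane [-5.000e-03  5.000e-03  5.117e+01]
top [198 169  23  25 286] along [-45.    0.5] lat [-24.7  24.3] rect ((571.85693359375, 125.9338607788086), (49.589046478271484, 49.32829666137695), 78.42127990722656) plane [5.000e-03 1.400e-02 5.128e+01]
```

View pics/side8z.png

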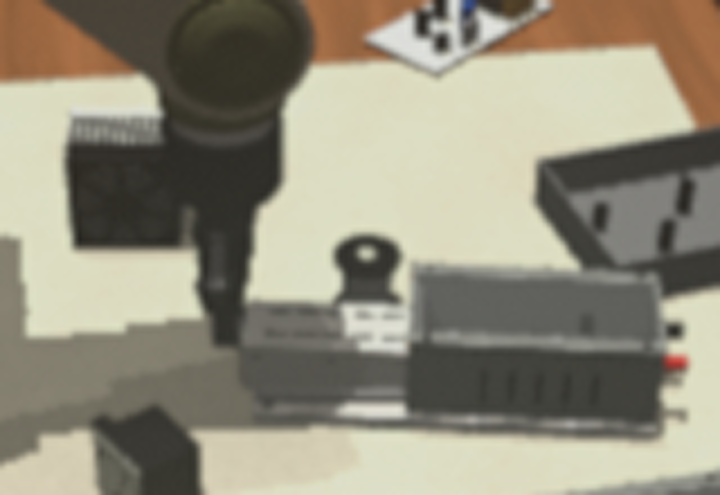

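The module has entered the mouth (nose edge at side px ~(290,187)). Force is about 12 N, the module is level and the reel is undisturbed. Continuing.

```bash
python3 -m creep '[{"grip":0,"linear":[-4,0,0],"rot":[0,0,0]},{"grip":0,"linear":[-4,0,0],"rot":[0,0,0]},{"grip":0,"linear":[-4,0,0],"rot":[0,0,0]},{"grip":0,"linear":[-4,0,0],"rot":[0,0,0]},{"grip":0,"linear":[-4,0,0],"rot":[0,0,0]},{"grip":0,"linear":[-4,0,0],"rot":[0,0,0]},{"grip":0,"linear":[-4,0,0],"rot":[0,0,0]},{"grip":0,"linear":[-4,0,0],"rot":[0,0,0]}]'; python3 fp.py;  python3 m.py 9
python3 - <<'E'
import cv2
p=cv2.imread(f"pics/side9.png");p=cv2.convertScaleAbs(p,alpha=1.4);cv2.imwrite(f"pics/side9z.png",cv2.resize(p[130:220,220:360],None,fx=5,fy=5,interpolation=cv2.INTER_CUBIC))
p=cv2.imread(f"pics/top9.png");p=cv2.convertScaleAbs(p,alpha=1.8);cv2.imwrite(f"pics/top9z.png",cv2.resize(p[80:230,160:270],None,fx=4,fy=4,interpolation=cv2.INTER_CUBIC))
E
```

```text
time_s: 12.85
eef_pos: [508.0, 138.9, 32.1]
ee_rot: [-0.003, 0.095, 0.995, -0.0]
force: [-11.5, 2.5, 7.2]
grip_width: 0.003
TCP along -89.1 lat 0.5 z 32.1 axis [-0.982  0.189] F along -11.8 t 12.85
lin [ 11.2  -0.5 -57.8] rot [-0.001 -0.006  0.001]
```

View pics/side9z.png

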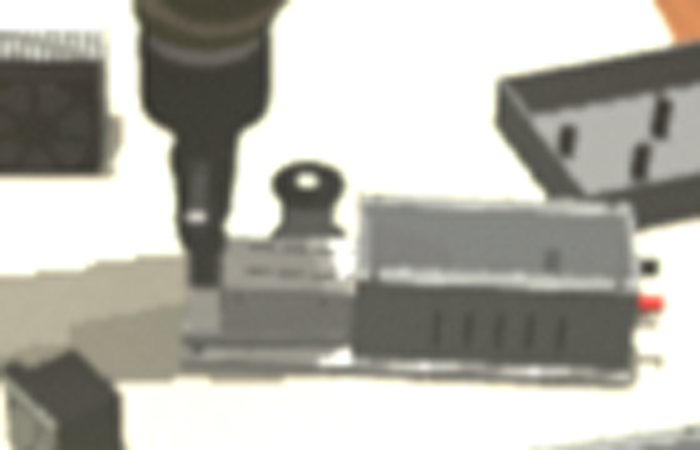

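View pics/top9z.png

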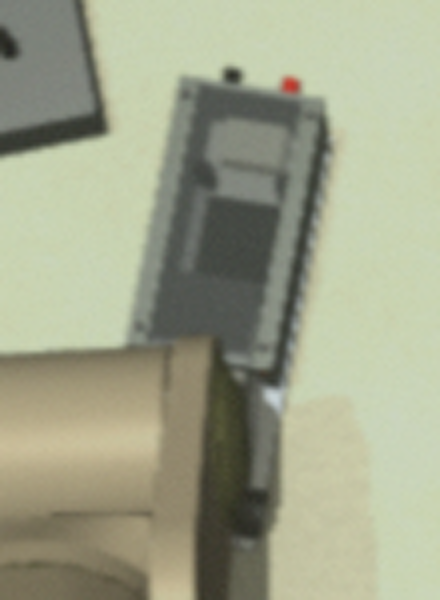

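The flap has swung up (dark plate seen through the cover at zoom (235,235), brighter band gone below), the tail is at about -79 mm and the push is steady at 12 N.

```bash
python3 -m creep '[{"grip":0,"linear":[-4,0,0],"rot":[0,0,0]},{"grip":0,"linear":[-4,0,0],"rot":[0,0,0]},{"grip":0,"linear":[-4,0,0],"rot":[0,0,0]},{"grip":0,"linear":[-4,0,0],"rot":[0,0,0]},{"grip":0,"linear":[-4,0,0],"rot":[0,0,0]},{"grip":0,"linear":[-4,0,0],"rot":[0,0,0]},{"grip":0,"linear":[-4,0,0],"rot":[0,0,0]},{"grip":0,"linear":[-4,0,0],"rot":[0,0,0]},{"grip":0,"linear":[-4,0,0],"rot":[0,0,0]},{"grip":0,"linear":[-4,0,0],"rot":[0,0,0]}]'; python3 fp.py;  python3 -m creep '[{"grip":0,"linear":[-4,0,0],"rot":[0,0,0]},{"grip":0,"linear":[-4,0,0],"rot":[0,0,0]},{"grip":0,"linear":[-4,0,0],"rot":[0,0,0]},{"grip":0,"linear":[-4,0,0],"rot":[0,0,0]},{"grip":0,"linear":[-3,0,0],"rot":[0,0,0]},{"grip":0,"linear":[-2,0,0],"rot":[0,0,0]}]';python3 fp.py; python3 m.py 10
python3 - <<'E'
import cv2
p=cv2.imread(f"pics/side10.png");p=cv2.convertScaleAbs(p,alpha=1.4);cv2.imwrite(f"pics/side10z.png",cv2.resize(p[130:220,220:360],None,fx=5,fy=5,interpolation=cv2.INTER_CUBIC))
E
```

```text
time_s: 13.78
eef_pos: [547.8, 131.2, 32.1]
ee_rot: [-0.002, 0.095, 0.995, -0.0]
force: [-7.8, 1.8, 5.4]
grip_width: -0.002
TCP along -48.5 lat 0.5 z 32.1 axis [-0.982  0.189] F along -8.0 t 13.7833
time_s: 14.28
eef_pos: [568.6, 127.2, 32.1]
ee_rot: [-0.002, 0.095, 0.995, -0.0]
force: [-8.8, 1.6, 6.0]
grip_width: 0.001
TCP along -27.3 lat 0.5 z 32.1 axis [-0.982  0.189] F along -8.9 t 14.2833
lin [ 72.9  -0.5 -57.6] rot [-0.    -0.004  0.001]
```

View pics/side10z.png

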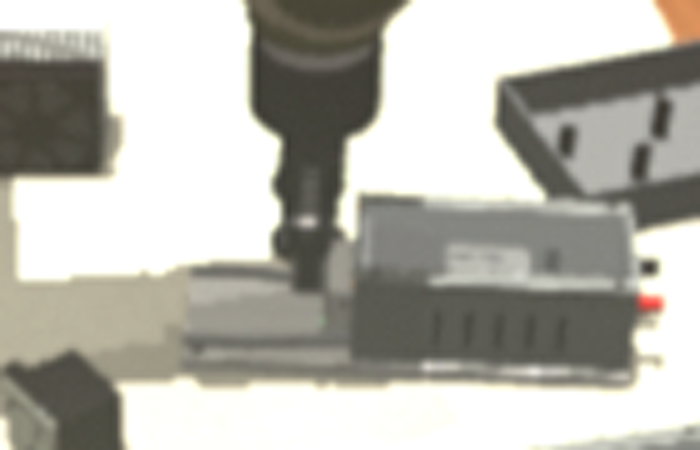

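Tail about 16 mm out of the mouth. Now small steps, watching the force.

```bash
python3 -m creep '[{"grip":0,"linear":[-2,0,0],"rot":[0,0,0]},{"grip":0,"linear":[-2,0,0],"rot":[0,0,0]},{"grip":0,"linear":[-2,0,0],"rot":[0,0,0]},{"grip":0,"linear":[-2,0,0],"rot":[0,0,0]},{"grip":0,"linear":[-1,0,0],"rot":[0,0,0]},{"grip":0,"linear":[0,0,0],"rot":[0,0,0]}]'; python3 fp.py;  python3 -m creep '[{"grip":0,"linear":[-1,0,0],"rot":[0,0,0]},{"grip":0,"linear":[-1,0,0],"rot":[0,0,0]}]';python3 fp.py
```

```text
time_s: 14.88
eef_pos: [577.6, 125.5, 32.1]
ee_rot: [-0.002, 0.095, 0.995, -0.0]
force: [-6.9, 0.8, 3.9]
grip_width: 0.005
TCP along -18.3 lat 0.5 z 32.1 axis [-0.982  0.189] F along -6.9 t 14.8833
time_s: 15.05
eef_pos: [579.2, 125.2, 32.1]
ee_rot: [-0.002, 0.095, 0.995, -0.0]
force: [-8.6, 2.0, 5.2]
grip_width: 0.004
TCP along -16.6 lat 0.5 z 32.1 axis [-0.982  0.189] F along -8.8 t 15.05
```

```bash
for i in 1; do python3 -m creep '[{"grip":0,"linear":[-1,0,0],"rot":[0,0,0]},{"grip":0,"linear":[-0.5,0,0],"rot":[0,0,0]}]'; done;python3 fp.py
python3 -m creep '[{"grip":0,"linear":[-0.5,0,0],"rot":[0,0,0]},{"grip":0,"linear":[-0.5,0,0],"rot":[0,0,0]}]';python3 fp.py
```

```text
time_s: 15.22
eef_pos: [579.9, 125.0, 32.1]
ee_rot: [-0.003, 0.095, 0.995, -0.0]
force: [-15.2, 1.3, 10.1]
grip_width: 0.001
TCP along -15.9 lat 0.5 z 32.1 axis [-0.982  0.189] F along -15.1 t 15.2167
time_s: 15.38
eef_pos: [579.9, 125.1, 32.1]
ee_rot: [-0.005, 0.095, 0.995, -0.0]
force: [-20.3, 1.9, 13.6]
grip_width: 0.003
TCP along -15.9 lat 0.5 z 32.1 axis [-0.982  0.189] F along -20.3 t 15.3833
```

The finger has stalled at -15.9 mm with the force climbing to 20 N, so the module is on its end stops. Backing off and checking.

```bash
python3 -m creep '[{"grip":0,"linear":[3,0,0],"rot":[0,0,0]},{"grip":0,"linear":[10,0,0],"rot":[0,0,0]},{"grip":0,"linear":[20,0,0],"rot":[0,0,0]},{"grip":0,"linear":[30,0,0],"rot":[0,0,0]},{"grip":0,"linear":[30,0,-10],"rot":[0,0,0]},{"grip":0,"linear":[30,0,-30],"rot":[0,0,0]},{"grip":0,"linear":[30,0,-35],"rot":[0,0,0]},{"grip":0,"linear":[20,0,-35],"rot":[0,0,0]},{"grip":0,"linear":[0,0,-35],"rot":[0,0,0]},{"grip":0,"linear":[0,0,0],"rot":[0,0,0]},{"grip":0,"linear":[0,0,0],"rot":[0,0,0]}]';python3 fp.py; python3 m.py 11
python3 - <<'E'
from h import *
p=cv2.imread(f"pics/side11.png");p=cv2.convertScaleAbs(p,alpha=1.4);cv2.imwrite(f"pics/side11z.png",cv2.resize(p[130:220,220:360],None,fx=5,fy=5,interpolation=cv2.INTER_CUBIC))
p=cv2.imread(f"pics/top11.png");p=cv2.convertScaleAbs(p,alpha=1.8);cv2.imwrite(f"pics/top11z.png",cv2.resize(p[80:230,160:350],None,fx=4,fy=4,interpolation=cv2.INTER_CUBIC))
u=np.array([.9818,-.19]);w=np.array([.19,.9818]);m=np.array([595.4,121.5])
for n in("side","top"):
    P=cloud(n,np.load(f"pics/{n}11.npz")["d"]);q=P[...,:2]-m;a=q@u;b=q@w;z=P[...,2]
    k=(z>30)&(z<56)&(a>-40)&(a<10)&(abs(b)<22);print(n,k.sum(),np.nanpercentile(a[k],[1,5,50]) if k.sum() else 0)
P=cloud("top",np.load("pics/top11.npz")["d"]);z=P[...,2]
for nm,(u0,u1,v0,v1),zl in (("cap",(385,412,222,248),45),("reel",(160,190,165,195),40),("meter",(235,270,230,262),30),("hs",(95,145,220,270),30)):
    k=np.zeros_like(z,bool);k[v0:v1,u0:u1]=True;k&=(z>zl)&(z<90);print(nm,k.sum(),rect(P,k)[0] if k.sum() else None)
E
```

```text
time_s: 16.3
eef_pos: [417.6, 156.6, 175.1]
ee_rot: [0.002, 0.095, 0.995, 0.0]
force: [0.6, -0.6, -0.6]
grip_width: -0.002
TCP along -181.2 lat 0.7 z 175.1 axis [-0.982  0.189] F along 0.7 t 16.3
lin [-80.8  -0.8  85.5] rot [0.001 0.005 0.001]
side 19 [-5.35281359 -5.25042953 -2.7712822 ]
top 76 [-5.94731851 -5.69713767 -3.61828943]
cap 172 (439.56195068359375, -317.215576171875)
reel 323 (581.5438842773438, 212.24508666992188)
meter 471 (417.92010498046875, 28.678142547607422)
hs 0 None
```

View pics/side11z.png

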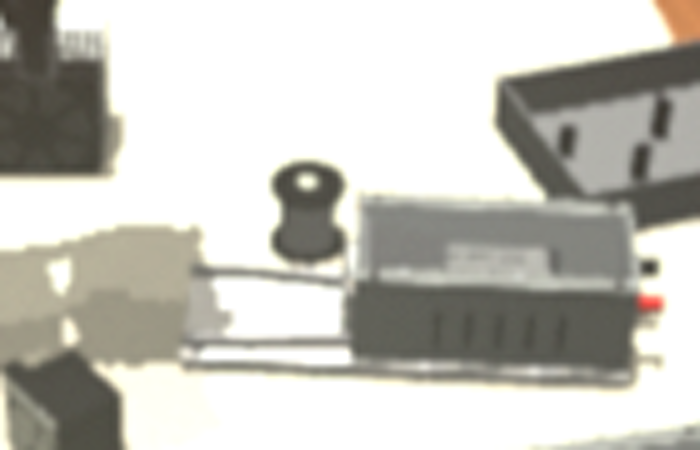

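View pics/top11z.png

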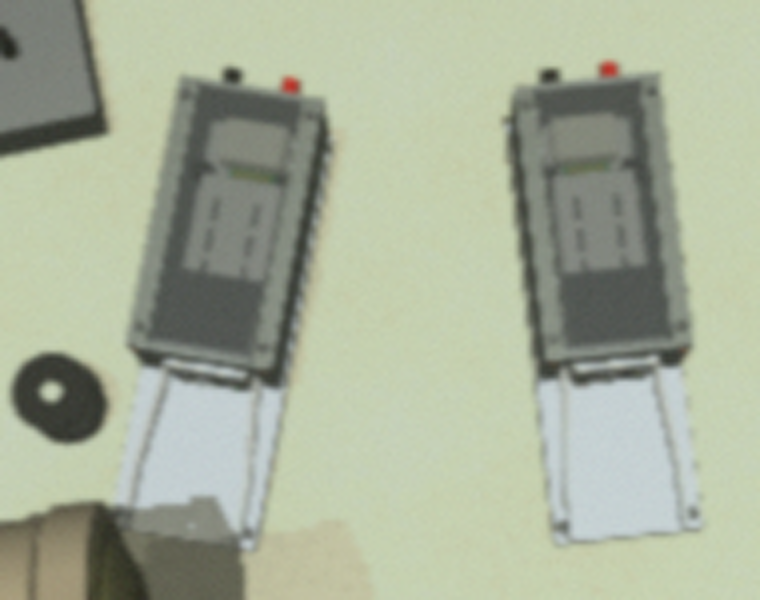

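The module sits in the left bay exactly as the one in the busy bay does (nose against the stops at zoom (240,170), tail just proud of the mouth at (205,370)). The bystanders are where they were, and the side view shows the heat sink still standing. Handing in.

```bash
python3 -c "
from rig import ctrl;print(ctrl.finish_job())"
```

```text
the job is handed in; nothing more can be done
None
```

The module is fully home in the empty bay (the left one in the top view, beside the reel), and I handed the job in at about 16 s of the 61 s allowed. No verdict is reported, so what follows rests on my own checks.

- **Placing:** I gripped the module at its tail half, away from the capacitor. I set it on the sill with its nose about 25 mm outside the mouth and let it go, level and aligned within about 0.5°.
- **Pushing:** I pushed it by the tail with the fingers shut, and the module opened the flap itself. Pushing force stayed between about 7 and 12 N until the module met the end stops. There the finger stalled and the force rose to 20 N.
- **Home position:** Depth put the tail about 5–6 mm outside the mouth, against 4 mm expected, which is within the 2 mm calibration error. In the top view it looks the same as the module in the busy bay, with the flap lying open on it. I did not measure the flap angle directly.
- **Bystanders:** The capacitor, reel and meter measured within 0.5 mm of where they started. The arm hid the heat sink from the top camera at the end, so I could only check it in the side view, where it stood as before.
- **Robot:** It stood clear with no contact force when I handed in.

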